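# Stand up and brush out the bearing housings before measuring

## Robot

A 6-joint arm with a two-finger parallel gripper is mounted at the origin on the work surface. World frame = base frame: x ahead of the robot, y to its left, z up, the work surface at z = 0. Lengths are in m, angles in rad, forces in N, time in s.
With the tool pointing down it reaches from about 0.375 to 0.9 m from the base axis. Payload 3.1 kg.
Tool frame: the origin (TCP) lies between the finger pads; the fingertips stand 19 mm ahead of it and the grasp point (between the pads) is the TCP; z points along the fingers, y is the line along which they close (so a half turn about z gives the same grasp; the last joint's range is limited). The gripper opens to 87 mm and grips with 3 to 60 N. Pads are 19 mm wide; open, the fingers measure 117 mm over their backs; the gripper's body (75 mm by 190 mm) begins 51 mm behind the grasp point.
Start: joints at [-1.387, 0.527, 1.433, -0, 1.181, -0.178], TCP at [0.222, -0.584, 0.242] pointing down, gripper open.
Joint ranges: [-3.08, 3.08], [-0.75, 2.2], [0.22, 2.44], [-1.43, 4.57], [0, 2.65], [-2.85, 2.85]. Speed limits (rad/s): [2.79, 2.79, 3.14, 3.14, 3.14, 3.14].

## Interface

Orientations are given as a unit quaternion [x, y, z, w].
In Python, from rig import telemetry, viewer, hand_in gives the robot as it stands. The module is installed in compiled form; this text tells all that it offers.
- The arm moves only by the shell command python3 -m creep 'ROWS' [FORCE]. ROWS is JSON, a list of rows, each an object with "translation": the shift along the tool's x, y, z in mm, a list of three; "roll": the turn about the tool's z in degrees; "gripper": the finger opening in mm, from 0 to 87. In form: [{"translation": [tx, ty, tz], "roll": roll, "gripper": gripper}, ...]. A call has 1 to 5 rows; each row is the pose to reach, as a shift and turn from the pose commanded when the call began, along the tool's axes at that moment; what a row does not reach only later rows make up. A row lasts 1/12 s, in which the tool goes at most 41.7 mm and 7.16 degrees, less where a joint would pass 70% of its speed; a pose out of reach is approached as far as the arm can. A call with a gripper value outside its range is refused whole. The fingers move at their own pace and stop on an object; FORCE is the grip in N (left out, the last holds). Time passes only in rows, so rows that repeat a pose let the fingers close. It gives the time, the measured TCP pose, the force, the opening and the grip force at its end, in the units of the state.
- telemetry.get_obs(): the state, without advancing time (a new reading comes with each control period).
- viewer.camera(name): name is "scene" or "top" or "wrist"; returns the picture (420x560x3 uint8, blue, green, red); there is no depth.
- viewer.camera_info(name): a dict with "intrinsics" (3x3 intrinsics, pixels), "rvec" (rotation vector, rad) and "tvec" (3), from world to camera coordinates, as OpenCV has them; the wrist camera has in their place "hand_eye" (4x4, takes a point from camera to tool coordinates, whose origin is the TCP and whose axes are the flange's). Camera axes: x right, y down, z forward; pixel columns grow to the right and rows downward; lengths in m; the calibration is good to about 2 mm. The wrist camera is an equidistant fisheye: a pixel r from the principal point sees the ray r / f radians off the axis. A picture is of the moment at which its call begins: read the wrist's pose just before it. camera_info takes no time and is no camera call.
- hand_in(): hands the job in; it is judged then, once.
Trained networks look in the newest picture that a camera, given by its name, has taken for a name from the list of things; names that differ only in an ending like _2 or _b are one class to them, and where a whole thing is asked for, a point or a joint stands for the part that bears it (a point fixed in the world has none). Each returns a list of dicts, best first, with "p" (0 to 1); they miss things now and then, are a little off and sometimes report something else, mostly with a low value. They report only what shows in the picture. A call takes as long as a camera call. They do not tell look-alikes from the thing itself.
- viewer.recognise(camera, thing): "bbox" ([left, top, width, height] in pixels, round what is visible of it).
The state is a dict: "time": time; "q": joint angles; "joint_velocities": joint speeds; "joint_torque": joint torques, N m; "position": TCP position; "tool_rot": TCP orientation; "ft_force": force on the tool from outside, world axes, zero at the start; "moment": the same for the moment, N m; "grip_width": finger opening in m; "grip_force": force on a finger pad.
Only numpy, scipy, OpenCV 4.12 (cv2) and the standard library are available. Lean on these libraries where they do the work, as an engineer would, in place of code of your own. Each camera call takes 0.05 s, during which the arm holds its last target. There are 200 camera calls.

## Task

The bearing housings on the granite table have toppled: stand every one upright on the table, mouth up, and brush out their bores, the longest housing first and the shortest last. In each bore push the brush right down to the bottom, draw it most of the way up, and push it right down to the bottom once more. Finish with all housings standing and the brush back upright in its stand, head down, and do not disturb the other things on the table.

Things in the scene. Friction and masses are not known exactly. Their poses are not given: they have to be found in the camera images.
- housing_tall: the tallest of up to three loose bearing housings (may be absent): steel cup 125 mm long, diameter 64 mm, square closed-end flange 64 x 64 x 12 mm, bronze-lined blind bore of diameter 52, depth 113 mm; about 0.50 kg. Origin: centre of the closed end's outer face; z axis along the bore to the mouth (up when upright, level when it lies on its side)
- housing_tall_rim (a point): centre of the mouth of the 125 mm housing, 125 mm from its origin along its z axis
- housing_tall_floor (a point): centre of the bottom of the bore of the 125 mm housing, 12 mm from its origin along its z axis, same axes
- housing_mid: the middle of up to three loose bearing housings (may be absent): steel cup 100 mm long, diameter 64 mm, square closed-end flange 64 x 64 x 12 mm, bronze-lined blind bore of diameter 52, depth 88 mm; about 0.45 kg. Origin: centre of the closed end's outer face; z axis along the bore to the mouth (up when upright, level when it lies on its side)
- housing_mid_rim (a point): centre of the mouth of the 100 mm housing, 100 mm from its origin along its z axis
- housing_mid_floor (a point): centre of the bottom of the bore of the 100 mm housing, 12 mm from its origin along its z axis, same axes
- housing_short: the shortest of up to three loose bearing housings (may be absent): steel cup 75 mm long, diameter 64 mm, square closed-end flange 64 x 64 x 12 mm, bronze-lined blind bore of diameter 52, depth 63 mm; about 0.40 kg. Origin: centre of the closed end's outer face; z axis along the bore to the mouth (up when upright, level when it lies on its side)
- housing_short_rim (a point): centre of the mouth of the 75 mm housing, 75 mm from its origin along its z axis
- housing_short_floor (a point): centre of the bottom of the bore of the 75 mm housing, 12 mm from its origin along its z axis, same axes
- brush: long bore brush, 205 mm: rigid white bristle head (diameter 36 mm, 0 to 80 mm, tapered nose), steel stem (diameter 9 mm, 80 to 140 mm), round wooden handle (diameter 20 mm, 140 to 205 mm); 0.09 kg. Starts upright in the stand, head down. Origin at the head's free end; z axis towards the handle
- brush_top (a point): centre of the free end of the brush's wooden handle, 205 mm from its origin along its z axis
- brush_stand: fixed brush stand: aluminium foot 100 x 100 x 12 mm with an upright grey plastic tube, inner diameter 42 mm, its mouth flared to 60 mm; total height 105 mm, inner floor 12 mm above the table. Origin at the centre of its underside
- stand_mouth (a point): centre of the stand's mouth, 105 mm above its origin
- ring: large steel ring with bronze lining, 152 mm across, 60 mm high, standing flat; origin at the centre of its underside; not to be disturbed
- pendant: grey control pendant, 90 x 150 x 40 mm, with a small joystick and an orange button; origin at the centre of its underside; not to be disturbed
- gauge_box: closed wooden gauge-block box, 90 x 160 x 45 mm; origin at the centre of its underside; not to be disturbed
- dial_stand: dial gauge on a blue block and a slim post, 190 mm high; origin at the centre of its underside; not to be disturbed
Not all that is in view belongs to the job. What is shaped like the brush but orange is not meant.

How it is judged:
By the outcome, as a careful person would: the job done as asked, in the order asked, and still so for the second after the job is handed in, with the robot touching nothing.
Of housing_tall, housing_mid, housing_short only 2 to 3 are there at a start; the rules pass over those that are not, and their reading is None.
At some moment in a run one of housing_tall, housing_mid, housing_short may be knocked a few centimetres aside while the robot is not near it.
It also fails if it takes over 210 s, if anything falls off the work surface, if the arm or the gripper's body presses on something with over 40 N, if the wrist force passes 120 N, or if a joint passes its speed limit or range.

## Working session

There is one attempt and no reset: what is moved stays moved. The work goes in short steps, Python scripts to look and compute and a shell command to move; the robot and the scene stay as the last step left them, time stands still between calls to the robot, and variables do not carry over. Pictures are saved under pics/ and viewed, at most 14 in all, crops included, and the job is handed in when it is done.

```bash
mkdir -p pics
python3 - <<'E'
from rig import telemetry, viewer
import cv2, numpy as np
o=telemetry.get_obs(); print(o)
for c in ("scene","top"):
    cv2.imwrite(f"pics/{c}0.png",viewer.camera(c))
    i=viewer.camera_info(c); print(c,{k:np.round(v,4).tolist() for k,v in i.items()})
    for t in ("housing_tall","housing_mid","housing_short","brush","brush_stand","ring","pendant","gauge_box","dial_stand"):
        print(t,[(np.round(d["bbox"]).astype(int).tolist(),round(d["p"],2)) for d in viewer.recognise(c,t)[:3]])
print(viewer.camera_info("wrist"))
E
```

```text
{'time': 0.0, 'q': array([-1.38648118e+00,  5.28454205e-01,  1.43389557e+00,  6.87202489e-06,
        1.18140956e+00, -1.78516226e-01]), 'joint_velocities': array([-0.00117825,  0.00014295,  0.0007652 ,  0.00114606, -0.00048057,
        0.00011304]), 'joint_torque': array([ 5.46308329e-04, -4.40044570e+01, -1.76594371e+01,  6.32212101e-02,
        5.82743017e-02, -1.79556300e-04]), 'position': array([ 0.22171748, -0.58361036,  0.24058109]), 'tool_rot': array([ 9.83588916e-01,  1.80420815e-01,  3.62799159e-08, -1.08334274e-03]), 'ft_force': array([-0.09659679,  0.78721634,  0.67303931]), 'moment': array([ 0.00597751,  0.02974177, -0.00738246]), 'grip_force': 0.0, 'grip_width': 0.0868238903138801}
scene {'intrinsics': [[415.3217, 0.0, 281.2302], [0.0, 415.3217, 210.0588], [0.0, 0.0, 1.0]], 'rvec': [2.1634, 0.7843, -0.3765], 'tvec': [-0.4061, -0.1262, 1.477]}
housing_tall []
housing_mid [([228, 241, 48, 40], 0.74), ([374, 199, 43, 47], 0.71)]
housing_short [([325, 167, 25, 24], 0.84), ([233, 241, 42, 42], 0.23)]
brush [([102, 231, 34, 62], 0.96), ([157, 224, 26, 64], 0.89), ([128, 254, 
[... 789 characters left out ...]
.47)]
pendant [([172, 137, 46, 32], 0.56), ([295, 206, 35, 24], 0.56)]
gauge_box [([345, 141, 54, 41], 0.95)]
dial_stand [([229, 129, 44, 27], 0.94), ([155, 220, 29, 17], 0.7)]
{'intrinsics': array([[325.1922621 ,   0.        , 280.62535949],
       [  0.        , 325.1922621 , 205.87766739],
       [  0.        ,   0.        ,   1.        ]]), 'hand_eye': array([[-3.11253195e-04, -9.55071533e-01, -2.96375217e-01,
         8.20174322e-02],
       [ 9.99999669e-01, -5.20190784e-04,  6.26119550e-04,
         8.37468557e-04],
       [-7.52160615e-04, -2.96374924e-01,  9.55071379e-01,
        -1.43638696e-01],
       [ 0.00000000e+00,  0.00000000e+00,  0.00000000e+00,
         1.00000000e+00]])}
```

Run:
```python
import cv2
a=cv2.imread("pics/scene0.png");b=cv2.imread("pics/top0.png")
cv2.imwrite("pics/a.png",cv2.resize(a[140:410,80:440],(800,600),interpolation=cv2.INTER_CUBIC))
cv2.imwrite("pics/b.png",cv2.resize(b[90:315,150:470],(800,562),interpolation=cv2.INTER_CUBIC))
```

```text
(no output)
```

View pics/a.png

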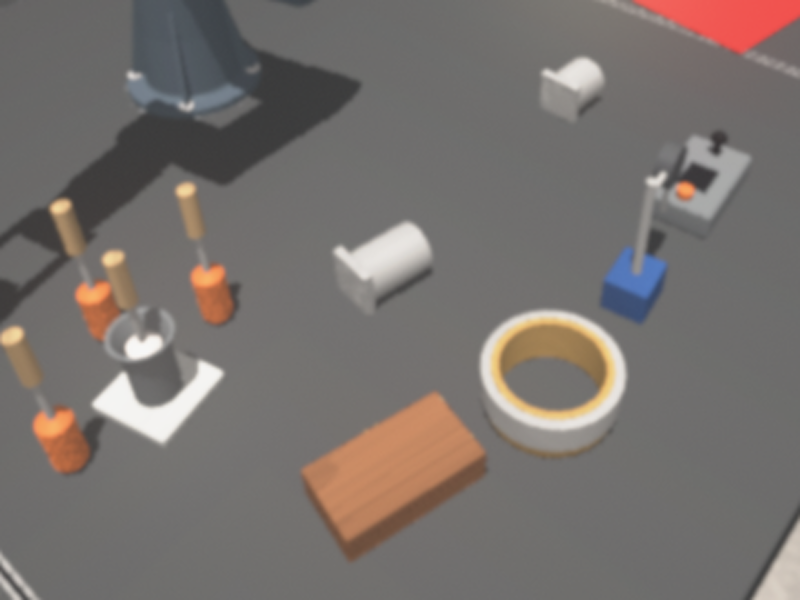

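View pics/b.png

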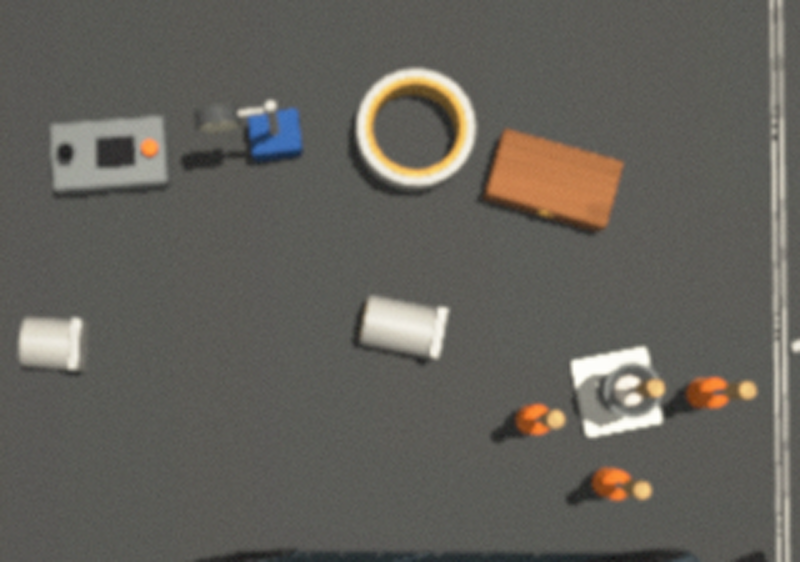

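The pictures show two white housings lying down: the mid one near scene px (252,262) and the short one near (337,179). The white-headed brush is in its stand at about (150,270), with three orange decoys around it. There is no tall housing. Next I'll turn these into positions.

```bash
cat > h.py <<'E'
from rig import telemetry, viewer
import cv2, numpy as np
from scipy.spatial.transform import Rotation as R
def ray(cam,uv,obs=None):
    i=viewer.camera_info(cam);K=np.asarray(i["intrinsics"])
    if cam=="wrist":
        d=np.array([(uv[0]-K[0,2]),(uv[1]-K[1,2])]);r=np.hypot(*d);th=r/K[0,0]
        v=np.r_[d/max(r,1e-9)*np.sin(th),np.cos(th)]
        H=np.asarray(i["hand_eye"]);T=R.from_quat(obs["tool_rot"]).as_matrix()
        return T@H[:3,3]+obs["position"],T@H[:3,:3]@v
    M=cv2.Rodrigues(np.asarray(i["rvec"]))[0];t=np.ravel(i["tvec"])
    return -M.T@t,M.T@np.linalg.inv(K)@np.array([uv[0],uv[1],1.])
def onz(cam,uv,z,obs=None):
    c,d=ray(cam,uv,obs);return (c+d*(z-c[2])/d[2])[:2]
def tri(uv_s,uv_t):
    c1,d1=ray("scene",uv_s);c2,d2=ray("top",uv_t)
    d1=d1/np.linalg.norm(d1);d2=d2/np.linalg.norm(d2)
    s=np.linalg.lstsq(np.c_[d1,-d2],c2-c1,rcond=None)[0]
    return (c1+s[0]*d1+c2+s[1]*d2)/2
def pose():
    o=telemetry.get_obs();T=R.from_quat(o["tool_rot"]).as_matrix()
    return o,T
def togo(xyz,ang=None):
    """shift in tool mm to world xyz; roll so tool x or y.. : ang=world direction (rad) wanted for tool x (mod pi)"""
    o,T=pose();s=T.T@(np.asarray(xyz)-o["position"])*1000
    r=None
    if ang is not None:
        v=T.T@np.array([np.cos(ang),np.sin(ang),0]);r=np.degrees(np.arctan2(v[1],v[0]));r=(r+90)%180-90
    print("t",round(o["time"],1),"pos",np.round(o["position"],4),"shift",np.round(s,1),"roll",r,"q6",round(o["q"][5],2),"toolx",np.round(T[:,0],3))
E
python3 - <<'E'
from h import *
b=cv2.imread("pics/top0.png")
P=lambda u,v:(150+u/2.5,90+v/2.5)
for n,uv,z in [("midmouth",(362,325),.03),("midflange",(442,333),.03),("shmouth",(20,342),.03),("shflange",(78,344),.03),("handle top",(655,387),.217),("foot c",(617,392),.012),("dec1",(556,420),.205),("dec2",(747,390),.205),("dec3",(643,490),.205),("ring",(416,128),.06),("box",(555,178),.045),("dial",(275,135),.03),("pend",(108,153),.04)]:
    print(n,np.round(onz("top",P(*uv),z),3))
print(pose()[1])
for box in ((285,195,55,50),(145,205,50,50)):
    x,y,w,h=box;g=cv2.cvtColor(b[y:y+h,x:x+w],cv2.COLOR_BGR2GRAY);m=(g>125).astype(np.uint8)
    n,l,s,c=cv2.connectedComponentsWithStats(m);k=1+np.argmax(s[1:,4]);q=np.argwhere(l==k)[:,::-1].astype(np.float32)+[x,y]
    W=np.array([onz("top",p,.032) for p in q]);
    r=cv2.minAreaRect(W.astype(np.float32)*1000);print(s[k],r,W.mean(0))
E
```

```text
midmouth [ 0.533 -0.071]
midflange [ 0.525 -0.174]
shmouth [0.503 0.367]
shflange [0.502 0.292]
handle top [ 0.455 -0.402]
foot c [ 0.454 -0.403]
dec1 [ 0.416 -0.291]
dec2 [ 0.454 -0.511]
dec3 [ 0.338 -0.391]
ring [ 0.785 -0.136]
box [ 0.727 -0.316]
dial [0.779 0.046]
pend [0.749 0.261]
[[ 9.34895199e-01  3.54923889e-01 -1.55519608e-05]
 [ 3.54923889e-01 -9.34895199e-01 -1.86953844e-05]
 [-2.11748921e-05  1.19584627e-05 -1.00000000e+00]]
[ 10  13  35  26 636] ((535.3615112304688, -124.59286499023438), (106.31349182128906, 68.83120727539062), 79.3592300415039) [ 0.53469303 -0.12595032]
[ 12  12  27  21 489] ((503.09869384765625, 328.21429443359375), (64.14688873291016, 83.04961395263672), 1.09762442111969) [0.5047531  0.32771214]
```

Run:
```python
from h import *
togo([.51,-.13,.32],np.radians(84))
```

```text
t 1.0 pos [ 0.2218 -0.5843  0.2416] shift [ 430.6 -322.4  -78.5] roll -63.21122020267996 q6 -0.18 toolx [ 0.935  0.355 -0.   ]
```

```bash
python3 -m creep '[{"translation":[0,0,-40],"roll":0,"gripper":87},{"translation":[0,0,-80],"roll":0,"gripper":87},{"translation":[33,-25,-80],"roll":-7,"gripper":87},{"translation":[66,-50,-80],"roll":-14,"gripper":87},{"translation":[99,-75,-80],"roll":-21,"gripper":87}]' 30
python3 - <<'E'
from h import *
togo([.51,-.13,.32],np.radians(84))
E
```

```text
time: 1.42
position: [0.2881, -0.4786, 0.3225]
tool_rot: [0.934, 0.358, 0.0, 0.001]
ft_force: [0.5, -0.6, 0.2]
grip_width: 0.0871
grip_force: 0.0
t 1.4 pos [ 0.2881 -0.4786  0.3225] shift [ 398.2 -110.4    2. ] roll -41.986144508224 q6 -0.39 toolx [ 0.743  0.669 -0.001]
```

```bash
python3 -m creep '[{"translation":[40,-11,0],"roll":-7,"gripper":87},{"translation":[80,-22,0],"roll":-14,"gripper":87},{"translation":[120,-33,0],"roll":-21,"gripper":87},{"translation":[160,-44,0],"roll":-28,"gripper":87},{"translation":[200,-55,0],"roll":-35,"gripper":87}]' | head -2
python3 - <<'E'
from h import *
togo([.51,-.13,.32],np.radians(84))
E
```

```text
time: 1.83
position: [0.4009, -0.3029, 0.3218]
t 1.8 pos [ 0.4009 -0.3029  0.3218] shift [192.9  67.7   1.8] roll -6.892839279780532 q6 -0.64 toolx [ 0.223  0.975 -0.   ]
```

```bash
python3 -m creep '[{"translation":[39,14,0],"roll":-7,"gripper":87},{"translation":[77,27,0],"roll":-7,"gripper":87},{"translation":[115,41,0],"roll":-7,"gripper":87},{"translation":[154,54,0],"roll":-7,"gripper":87},{"translation":[192,68,0],"roll":-7,"gripper":87}]' | head -2
python3 - <<'E'
from h import *
o,T=pose()
im=viewer.camera("wrist");cv2.imwrite("pics/w1.png",im)
for t in ("housing_mid","housing_tall"):print(viewer.recognise("wrist",t)[:2])
togo([.51,-.13,.32],np.radians(84))
E
```

```text
time: 2.25
position: [0.511, -0.1313, 0.3218]
[{'bbox': [271.7, 122.1, 51.9, 84.1], 'p': 0.89}]
[]
t 2.4 pos [ 0.5113 -0.1308  0.3216] shift [ 0.6 -1.4  1.6] roll 0.11632251815304073 q6 -0.36 toolx [ 0.103  0.995 -0.   ]
```

View pics/w1.png

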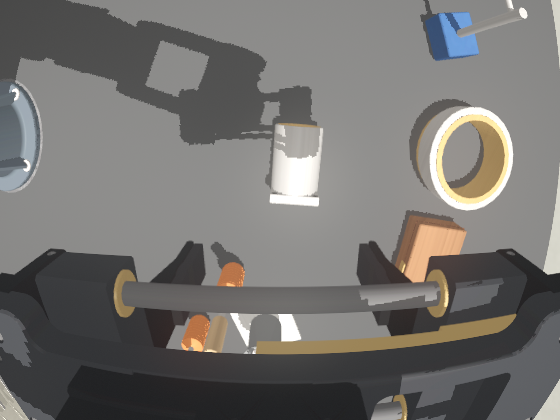

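Run:
```python
from h import *
o,T=pose()
im=cv2.imread("pics/w1.png");c=im[105:225,255:340];cv2.imwrite("pics/w1c.png",cv2.resize(c,None,fx=5,fy=5,interpolation=cv2.INTER_CUBIC))
for n,uv,z in [("rimL",(274,127),.032),("rimR",(323,129),.032),("sideL",(272.5,190),.032),("sideR",(319.5,192),.032),("flTopL",(270.5,195.5),.064),("flTopR",(319,198),.064)]:
    print(n,np.round(onz("wrist",uv,z,o),4))
```

```text
rimL [ 0.5091 -0.0747]
rimR [ 0.5736 -0.0834]
sideL [ 0.4978 -0.1602]
sideR [ 0.5621 -0.1697]
flTopL [ 0.4961 -0.1591]
flTopR [ 0.5579 -0.1688]
```

View pics/w1c.png

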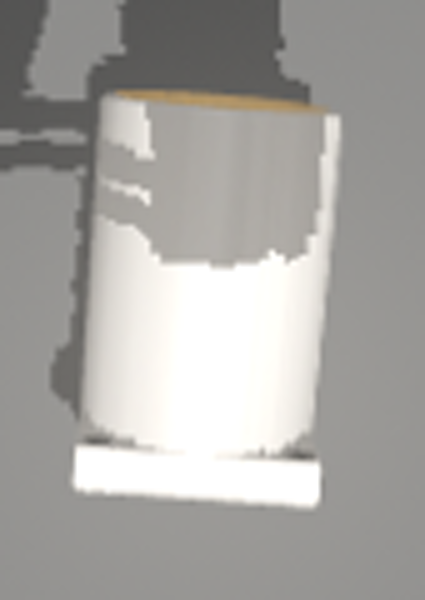

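Run:
```python
from h import *
togo([.539,-.097,.033],np.radians(82))
```

```text
t 2.4 pos [ 0.5113 -0.1308  0.3216] shift [ 36.4  24.  288.6] roll 2.1163224250451833 q6 -0.36 toolx [ 0.103  0.995 -0.   ]
```

```bash
python3 -m creep '[{"translation":[18,12,30],"roll":2,"gripper":87},{"translation":[36,24,60],"roll":2,"gripper":87},{"translation":[36,24,100],"roll":2,"gripper":87},{"translation":[36,24,140],"roll":2,"gripper":87},{"translation":[36,24,180],"roll":2,"gripper":87}]' | head -2
python3 -m creep '[{"translation":[0,0,30],"roll":0,"gripper":87},{"translation":[0,0,60],"roll":0,"gripper":87},{"translation":[0,0,85],"roll":0,"gripper":87},{"translation":[0,0,100],"roll":0,"gripper":87},{"translation":[0,0,108],"roll":0,"gripper":87}]'
python3 - <<'E'
from h import *
togo([.539,-.097,.033],np.radians(82))
E
```

```text
time: 2.82
position: [0.5381, -0.1014, 0.1405]
time: 3.23
position: [0.5364, -0.1013, 0.0313]
tool_rot: [0.757, 0.654, -0.001, -0.002]
ft_force: [0.6, -0.8, 0.5]
grip_width: 0.087
grip_force: 0.0
t 3.2 pos [ 0.5364 -0.1013  0.0313] shift [ 4.7  1.9 -1.7] roll -0.31363518158633497 q6 -0.25 toolx [0.145 0.989 0.001]
```

```bash
python3 -m creep '[{"translation":[4,2,-2],"roll":0,"gripper":87},{"translation":[4,2,-2],"roll":0,"gripper":60},{"translation":[4,2,-2],"roll":0,"gripper":60},{"translation":[4,2,-2],"roll":0,"gripper":60},{"translation":[4,2,-2],"roll":0,"gripper":60}]' 20
python3 -m creep '[{"translation":[0,0,0],"roll":0,"gripper":60},{"translation":[0,0,0],"roll":0,"gripper":60},{"translation":[0,0,0],"roll":0,"gripper":60},{"translation":[0,0,0],"roll":0,"gripper":60}]'
```

```text
time: 3.65
position: [0.5412, -0.0967, 0.0368]
tool_rot: [0.756, 0.655, 0.0, 0.001]
ft_force: [-1.6, 0.1, 1.3]
grip_width: 0.068
grip_force: 0.5
time: 3.98
position: [0.5404, -0.0963, 0.0363]
tool_rot: [0.756, 0.655, -0.0, -0.0]
ft_force: [-1.8, 0.9, 5.4]
grip_width: 0.0624
grip_force: 19.8
```

```bash
python3 -m creep '[{"translation":[-4,0,-7],"roll":0,"gripper":60},{"translation":[-8,0,-14],"roll":0,"gripper":60},{"translation":[-12,0,-20],"roll":0,"gripper":60},{"translation":[-20,0,-29],"roll":0,"gripper":60},{"translation":[-29,0,-37],"roll":0,"gripper":60}]' 12
python3 - <<'E'
from h import *
im=viewer.camera("scene")[220:320,180:330];w=viewer.camera("wrist")[60:320,180:400]
cv2.imwrite("pics/c2.png",np.hstack([cv2.resize(im,(450,300)),cv2.resize(w,(254,300))]))
E
```

```text
time: 4.4
position: [0.5364, -0.1258, 0.0733]
tool_rot: [0.756, 0.655, -0.0, -0.0]
ft_force: [-0.4, 0.4, -3.4]
grip_width: 0.0623
grip_force: 12.0
```

View pics/c2.png

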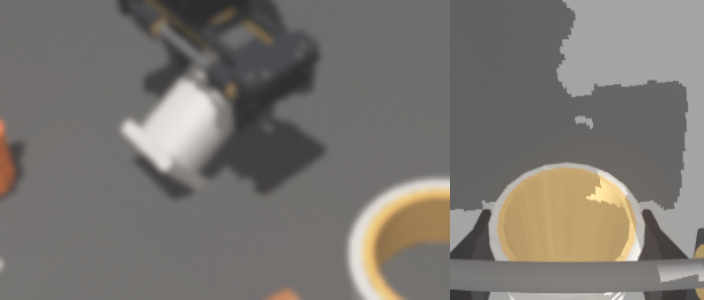

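The picture shows the housing pivoting in the fingers, mouth coming up at about 45°. I'll continue the arc.

```bash
python3 -m creep '[{"translation":[-10,0,-7],"roll":0,"gripper":60},{"translation":[-20,0,-12],"roll":0,"gripper":60},{"translation":[-31,0,-16],"roll":0,"gripper":60},{"translation":[-43,0,-19],"roll":0,"gripper":60},{"translation":[-55,0,-20],"roll":0,"gripper":60}]' 12 
python3 -m creep '[{"translation":[-10,0,2],"roll":0,"gripper":60},{"translation":[-18,0,4],"roll":0,"gripper":60},{"translation":[-26,0,6],"roll":0,"gripper":60},{"translation":[-33,0,9],"roll":0,"gripper":60},{"translation":[-33,0,9],"roll":0,"gripper":60}]' 12
python3 - <<'E'
from h import *
im=viewer.camera("scene")[220:320,180:330];w=viewer.camera("wrist")[60:320,180:400]
cv2.imwrite("pics/c3.png",np.hstack([cv2.resize(im,(450,300)),cv2.resize(w,(254,300))]))
E
```

```text
time: 4.92
position: [0.5285, -0.181, 0.0929]
tool_rot: [0.756, 0.655, 0.0, 0.0]
ft_force: [-0.1, 0.3, -5.0]
grip_width: 0.0621
grip_force: 12.0
time: 5.33
position: [0.5241, -0.2157, 0.0851]
tool_rot: [0.756, 0.655, -0.001, 0.002]
ft_force: [-3.3, -2.4, 8.3]
grip_width: 0.0625
grip_force: 12.0
```

View pics/c3.png

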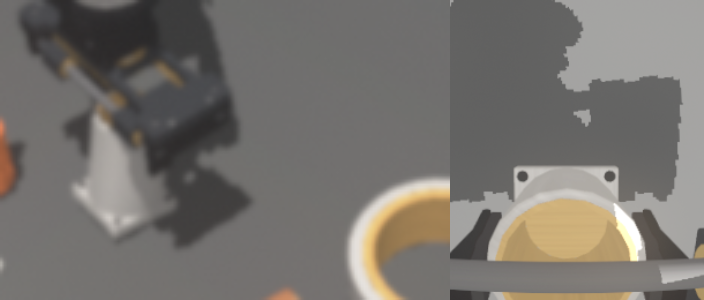

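The housing now stands about upright and rests on the table (8 N). Releasing.

```bash
python3 -m creep '[{"translation":[0,0,0],"roll":0,"gripper":70},{"translation":[0,0,0],"roll":0,"gripper":80},{"translation":[0,0,0],"roll":0,"gripper":87},{"translation":[0,0,0],"roll":0,"gripper":87},{"translation":[0,0,-15],"roll":0,"gripper":87}]'
python3 -m creep '[{"translation":[0,0,-40],"roll":0,"gripper":87},{"translation":[20,0,-80],"roll":0,"gripper":87},{"translation":[40,0,-120],"roll":0,"gripper":87},{"translation":[40,0,-160],"roll":0,"gripper":87},{"translation":[40,0,-180],"roll":0,"gripper":87}]' | head -4
cat >> h.py <<'E'
def fit(cam,zs,thr=130):pass
E
python3 - <<'E'
from h import *
cv2.imwrite("pics/s4.png",viewer.camera("scene"));cv2.imwrite("pics/t4.png",viewer.camera("top"))
o,T=pose();w=viewer.camera("wrist")
for c in ("top","scene","wrist"):
    if c=="wrist":pass
    for t in ("housing_mid","housing_short"):
        print(c,t,[(np.round(d["bbox"]).tolist(),round(d["p"],2)) for d in viewer.recognise(c,t)[:2]])
cv2.imwrite("pics/w4.png",w)
print(o["position"],T[:,0])
togo([.502,.325,.3],np.radians(89))
E
```

```text
time: 5.85
position: [0.5223, -0.2112, 0.0962]
tool_rot: [0.756, 0.655, -0.001, -0.003]
ft_force: [0.3, 0.4, -0.7]
grip_width: 0.0841
grip_force: 0.0
time: 6.27
position: [0.531, -0.1717, 0.2828]
tool_rot: [0.755, 0.656, 0.001, 0.002]
ft_force: [0.7, -0.4, 0.8]
top housing_mid []
top housing_short [([156.0, 217.0, 28.0, 21.0], 0.86)]
scene housing_mid [([206.0, 254.0, 29.0, 50.0], 0.71)]
scene housing_short [([326.0, 167.0, 23.0, 29.0], 0.82), ([126.0, 255.0, 29.0, 43.0], 0.57)]
wrist housing_mid [([250.0, 188.0, 58.0, 81.0], 0.77)]
wrist housing_short []
[ 0.53247302 -0.17339688  0.28373176] [ 0.14143316  0.98993974 -0.00399575]
t 6.7 pos [ 0.5288 -0.1724  0.2766] shift [488.5 -97.8 -22.3] roll -7.228240356589438 q6 -0.37 toolx [0.143 0.99  0.001]
```

View pics/w4.png

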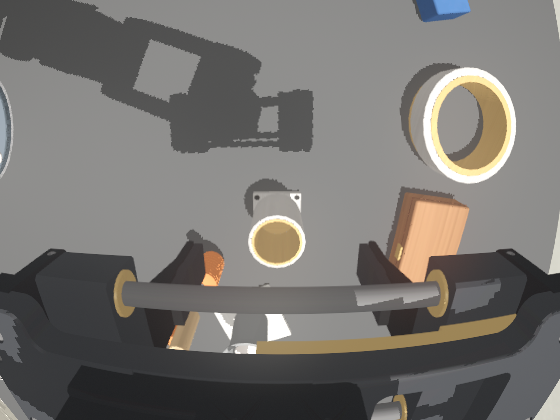

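The mid housing stands upright, with its rim centre at px (277,242). Now on to the short one.

```bash
python3 -m creep '[{"translation":[40,-8,-5],"roll":-2,"gripper":87},{"translation":[80,-16,-10],"roll":-4,"gripper":87},{"translation":[120,-24,-15],"roll":-7,"gripper":87},{"translation":[160,-32,-20],"roll":-7,"gripper":87},{"translation":[200,-40,-20],"roll":-7,"gripper":87}]' | head -2
python3 - <<'E'
from h import *
togo([.50,.32,.3],np.radians(89))
E
```

```text
time: 7.13
position: [0.5185, 0.0324, 0.2984]
t 7.1 pos [0.5185 0.0324 0.2984] shift [287.1 -24.8  -1.6] roll -0.27153347192890465 q6 -0.13 toolx [0.022 1.    0.   ]
```

```bash
python3 -m creep '[{"translation":[41,-4,0],"roll":0,"gripper":87},{"translation":[82,-8,0],"roll":0,"gripper":87},{"translation":[123,-12,0],"roll":0,"gripper":87},{"translation":[164,-16,0],"roll":0,"gripper":87},{"translation":[205,-20,0],"roll":0,"gripper":87}]' | head -2
python3 -m creep '[{"translation":[40,-3,0],"roll":0,"gripper":87},{"translation":[80,-6,0],"roll":0,"gripper":87},{"translation":[80,-6,0],"roll":0,"gripper":87}]' | head -2
python3 - <<'E'
from h import *
togo([.50,.32,.3],np.radians(89))
o,T=pose();w=viewer.camera("wrist");b=viewer.recognise("wrist","housing_short")[:1];print(b)
x,y,W,H=map(int,b[0]["bbox"]);x-=15;y-=15;c=w[y:y+H+30,x:x+W+30];print(x,y,c.shape)
cv2.imwrite("pics/w5.png",cv2.resize(c,None,fx=5,fy=5,interpolation=cv2.INTER_CUBIC))
E
```

```text
time: 7.55
position: [0.5021, 0.2381, 0.2974]
time: 7.8
position: [0.4974, 0.323, 0.2972]
t 7.8 pos [0.4974 0.323  0.2972] shift [-2.9  2.7 -2.8] roll 0.13986079616914537 q6 0.4 toolx [0.015 1.    0.004]
[{'bbox': [260.5, 143.1, 49.2, 66.2], 'p': 0.98}]
245 128 (96, 79, 3)
```

View pics/w5.png

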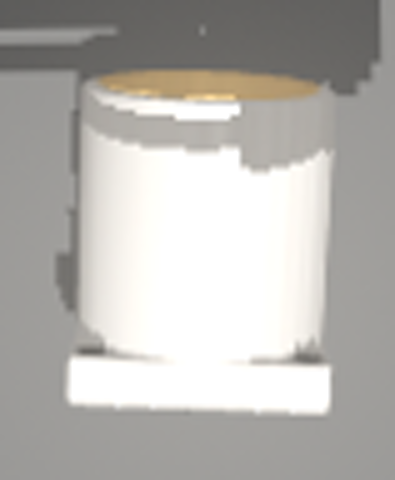

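Run:
```python
from h import *
o,T=pose()
f=lambda u,v,z:onz("wrist",(245+u/5,128+v/5),z,o)
a=(f(80,82,.032)+f(332,92,.032))/2; b=(f(79,340,.032)+f(326,352,.032))/2
p=f(332,92,.032)-f(80,82,.032);q=f(330,413,.064)-f(68,404,.064);d=a-b
deg=lambda v:np.degrees(np.arctan2(v[1],v[0]))
print("rim",a,"base",b,"axis",deg(d),deg(p)+90,deg(q)+90,"outer",(f(330,413,.064)+f(68,404,.064))/2)
th=np.radians((deg(d)+deg(p)+deg(q)+180)/3);u=np.array([np.cos(th),np.sin(th)])
o0=(f(330,413,.064)+f(68,404,.064))/2
m=((o0+75*u/1000)+a)/2   # mouth
g=m-.017*u;print("mouth",m,"grasp",g,"origin",m-.075*u)
togo([*g,.036],th)
```

```text
rim [0.50543183 0.35088115] base [0.50356632 0.2829548 ] axis 88.42684072593273 86.80144338630589 86.9372185532747 outer [0.50223855 0.27619004]
mouth [0.50554382 0.35099665] grasp [0.50476924 0.33401431] origin [0.50212656 0.27607454]
t 7.9 pos [0.4978 0.3176 0.297 ] shift [ 17.    7.3 261. ] roll 1.590720542759243 q6 0.4 toolx [ 0.018  1.    -0.002]
```

Run:
```python
from h import *
P=[]
for k in range(3):
    o,T=pose();w=viewer.camera("wrist");P.append(o["position"].round(4).tolist())
c=w[128:224,245:324];cv2.imwrite("pics/w6.png",c)
a=cv2.imread("pics/w5.png");a=cv2.resize(a,(79,96),interpolation=cv2.INTER_AREA)
r=cv2.matchTemplate(c,a[12:84,10:69],cv2.TM_CCOEFF_NORMED);print(P,cv2.minMaxLoc(r))
```

```text
[[0.4978, 0.3176, 0.297], [0.4981, 0.3162, 0.2972], [0.4984, 0.3155, 0.2975]] (0.1300114244222641, 0.8865848183631897, (20, 24), (9, 5))
```

Run:
```python
from h import *
togo([.5045,.3395,.036],np.radians(87.5))
```

```text
t 8.1 pos [0.4986 0.315  0.2978] shift [ 24.9   5.7 261.7] roll 1.2030811510180683 q6 0.4 toolx [ 0.023  1.    -0.001]
```

```bash
python3 -m creep '[{"translation":[12,3,30],"roll":1,"gripper":87},{"translation":[24,6,60],"roll":1,"gripper":87},{"translation":[24,6,95],"roll":1,"gripper":87},{"translation":[24,6,130],"roll":1,"gripper":87},{"translation":[24,6,160],"roll":1,"gripper":87}]' | head -2
python3 - <<'E'
from h import *
togo([.5045,.3395,.036],np.radians(87.5))
E
```

```text
time: 8.47
position: [0.5052, 0.3382, 0.1366]
t 8.5 pos [0.5052 0.3382 0.1366] shift [  1.3  -0.6 100.6] roll 0.13956119961163438 q6 0.45 toolx [ 0.041  0.999 -0.001]
```

```bash
python3 -m creep '[{"translation":[0,0,30],"roll":0,"gripper":87},{"translation":[0,0,60],"roll":0,"gripper":87},{"translation":[0,0,80],"roll":0,"gripper":87},{"translation":[0,0,95],"roll":0,"gripper":87},{"translation":[0,0,99],"roll":0,"gripper":87}]' | head -2
python3 -m creep '[{"translation":[0,0,0],"roll":0,"gripper":60},{"translation":[0,0,0],"roll":0,"gripper":60},{"translation":[0,0,0],"roll":0,"gripper":60},{"translation":[0,0,0],"roll":0,"gripper":60},{"translation":[0,0,0],"roll":0,"gripper":60}]' 12 | head -2
python3 -m creep '[{"translation":[0,0,0],"roll":0,"gripper":60},{"translation":[0,0,0],"roll":0,"gripper":60},{"translation":[0,0,0],"roll":0,"gripper":60}]' 12
```

```text
time: 8.88
position: [0.5041, 0.3376, 0.0368]
time: 9.3
position: [0.5056, 0.3405, 0.0408]
time: 9.55
position: [0.5052, 0.3407, 0.0406]
tool_rot: [0.721, 0.693, 0.0, 0.0]
ft_force: [-1.8, 0.3, 6.4]
grip_width: 0.0624
grip_force: 12.0
```

```bash
python3 -m creep '[{"translation":[-5,0,-7],"roll":0,"gripper":60},{"translation":[-12,0,-16],"roll":0,"gripper":60},{"translation":[-19,0,-22],"roll":0,"gripper":60},{"translation":[-27,0,-27],"roll":0,"gripper":60},{"translation":[-36,0,-30],"roll":0,"gripper":60}]' 12
python3 -m creep '[{"translation":[-8,0,-3],"roll":0,"gripper":60},{"translation":[-17,0,-5],"roll":0,"gripper":60},{"translation":[-27,0,-6],"roll":0,"gripper":60},{"translation":[-36,0,-4],"roll":0,"gripper":60},{"translation":[-45,0,-2],"roll":0,"gripper":60}]' 12 
python3 -m creep '[{"translation":[-6,0,2],"roll":0,"gripper":60},{"translation":[-11,0,4],"roll":0,"gripper":60},{"translation":[-16,0,7],"roll":0,"gripper":60},{"translation":[-16,0,8],"roll":0,"gripper":60},{"translation":[-16,0,8],"roll":0,"gripper":60}]' 12
python3 - <<'E'
from h import *
im=viewer.camera("scene")[130:230,260:410];w=viewer.camera("wrist")[60:320,180:400]
cv2.imwrite("pics/c7.png",np.hstack([cv2.resize(im,(450,300)),cv2.resize(w,(254,300))]))
E
```

```text
time: 9.97
position: [0.5037, 0.3036, 0.0704]
tool_rot: [0.721, 0.693, 0.0, -0.0]
ft_force: [-1.0, 1.5, -0.3]
grip_width: 0.062
grip_force: 12.0
time: 10.38
position: [0.5024, 0.2585, 0.0724]
tool_rot: [0.721, 0.693, 0.001, 0.0]
ft_force: [-2.0, -0.6, 9.9]
grip_width: 0.062
grip_force: 12.0
time: 10.8
position: [0.5016, 0.241, 0.0651]
tool_rot: [0.72, 0.694, -0.001, 0.001]
ft_force: [-1.9, -6.8, 9.9]
grip_width: 0.0625
grip_force: 12.0
```

View pics/c7.png

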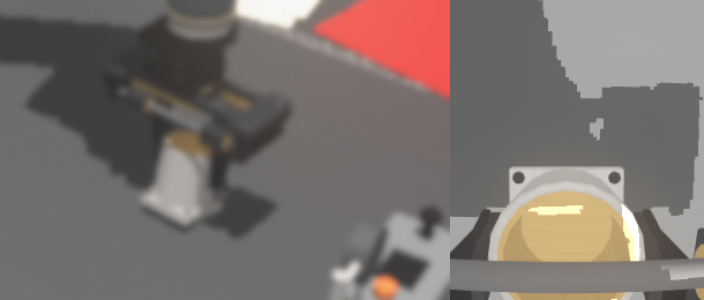

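It is nearly upright and rests on the table. Release it, back off and check.

```bash
python3 -m creep '[{"translation":[0,0,0],"roll":0,"gripper":70},{"translation":[0,0,0],"roll":0,"gripper":80},{"translation":[0,0,0],"roll":0,"gripper":87},{"translation":[0,0,0],"roll":0,"gripper":87},{"translation":[0,0,-15],"roll":0,"gripper":87}]' | head -2
python3 -m creep '[{"translation":[0,0,-40],"roll":0,"gripper":87},{"translation":[0,0,-80],"roll":0,"gripper":87},{"translation":[0,0,-120],"roll":0,"gripper":87},{"translation":[0,0,-160],"roll":0,"gripper":87},{"translation":[0,0,-200],"roll":0,"gripper":87}]' | head -4
python3 -m creep '[{"translation":[-40,0,0],"roll":0,"gripper":87},{"translation":[-80,0,0],"roll":0,"gripper":87},{"translation":[-120,0,0],"roll":0,"gripper":87},{"translation":[-160,0,0],"roll":0,"gripper":87},{"translation":[-200,0,0],"roll":0,"gripper":87}]' | head -4
python3 - <<'E'
from h import *
s=viewer.camera("scene");t=viewer.camera("top");cv2.imwrite("pics/s8.png",s);cv2.imwrite("pics/t8.png",t)
for c in ("top","scene"):
    for n in ("housing_mid","housing_short"):
        print(c,n,[(np.round(d["bbox"]).tolist(),round(d["p"],2)) for d in viewer.recognise(c,n)[:2]])
A=cv2.resize(s[140:320,180:420],(480,360));B=cv2.resize(t[160:300,130:280],(320,300))
o=np.zeros((360,800,3),np.uint8);o[:,:480]=A;o[:300,480:]=B;cv2.imwrite("pics/c8.png",o)
togo([.36,-.40,.3])
E
```

```text
time: 11.32
position: [0.4997, 0.2429, 0.0764]
time: 11.73
position: [0.5009, 0.2434, 0.2803]
tool_rot: [0.72, 0.693, -0.0, -0.0]
ft_force: [0.8, 1.1, -0.2]
time: 12.15
position: [0.4932, 0.0422, 0.2786]
tool_rot: [0.72, 0.694, 0.0, 0.0]
ft_force: [0.7, -0.8, -0.9]
top housing_mid [([335.0, 216.0, 22.0, 23.0], 0.88)]
top housing_short [([189.0, 216.0, 26.0, 26.0], 0.73)]
scene housing_mid [([205.0, 253.0, 33.0, 50.0], 0.97)]
scene housing_short [([308.0, 179.0, 23.0, 29.0], 0.62)]
t 12.4 pos [0.4936 0.0444 0.2784] shift [-449.1 -116.6  -21.9] roll None q6 -0.1 toolx [0.038 0.999 0.001]
```

View pics/c8.png

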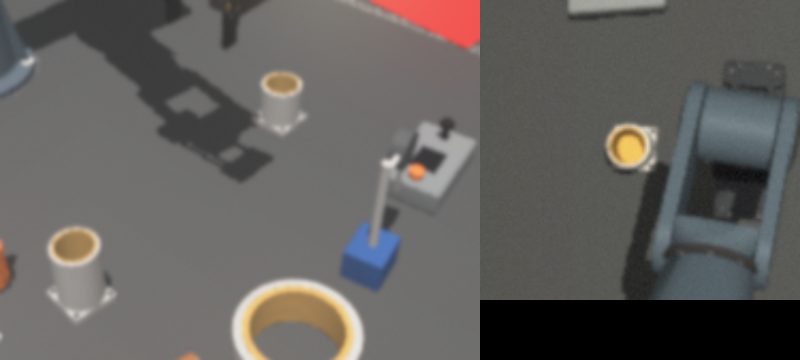

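Both housings stand upright, with the mid at about scene px (219,278) and the short at about (320,193). Next, the brush.

```bash
python3 -m creep '[{"translation":[-40,-4,-10],"roll":0,"gripper":87},{"translation":[-80,-8,-20],"roll":0,"gripper":87},{"translation":[-120,-12,-30],"roll":0,"gripper":87},{"translation":[-160,-16,-40],"roll":0,"gripper":87},{"translation":[-200,-20,-50],"roll":0,"gripper":87}]' 20 | head -2
python3 -m creep '[{"translation":[-41,0,0],"roll":0,"gripper":80},{"translation":[-82,0,0],"roll":0,"gripper":70},{"translation":[-123,0,0],"roll":0,"gripper":60},{"translation":[-164,0,0],"roll":0,"gripper":60},{"translation":[-205,0,0],"roll":0,"gripper":60}]' 20 | head -2
python3 -m creep '[{"translation":[-30,0,0],"roll":0,"gripper":60},{"translation":[-55,0,0],"roll":0,"gripper":60},{"translation":[-60,0,0],"roll":0,"gripper":60},{"translation":[-60,0,0],"roll":0,"gripper":60},{"translation":[-60,0,0],"roll":0,"gripper":60}]' 20 | head -2
python3 - <<'E'
from h import *
o,T=pose();w=viewer.camera("wrist");cv2.imwrite("pics/w9.png",w)
for n in ("brush","brush_stand"):
    print(n,[(np.round(d["bbox"]).tolist(),round(d["p"],2)) for d in viewer.recognise("wrist",n)[:4]])
print(o["position"],pose()[0]["position"])
E
```

```text
time: 12.87
position: [0.4662, -0.1552, 0.329]
time: 13.28
position: [0.4591, -0.3605, 0.3284]
time: 13.7
position: [0.4566, -0.4183, 0.3279]
brush [([212.0, 47.0, 52.0, 50.0], 0.97), ([267.0, 148.0, 27.0, 56.0], 0.89), ([273.0, 215.0, 24.0, 72.0], 0.8), ([298.0, 0.0, 59.0, 64.0], 0.5)]
brush_stand [([236.0, 116.0, 86.0, 79.0], 0.56)]
[ 0.45659904 -0.41833355  0.3279454 ] [ 0.45643876 -0.41811884  0.32866117]
```

View pics/w9.png

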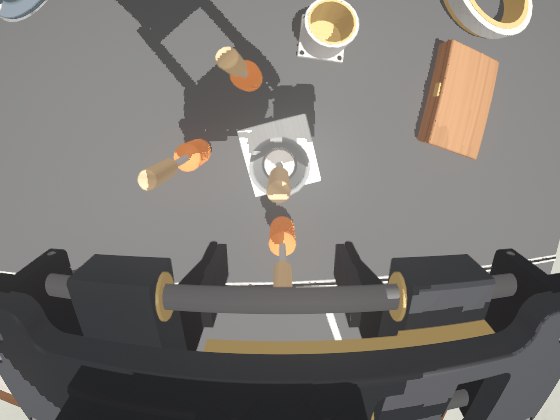

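The brush's handle top is at px (278,190) and the stand mouth is centred at about (280,165). The decoys are clear of the finger paths.

Run:
```python
from h import *
o,T=pose();g=onz("wrist",(278.5,190.5),.217,o);print(g,onz("wrist",(280,165),.105,o))
print("rim mid",onz("wrist",(331,27),.1,o))
togo([*g,.19])
```

```text
[ 0.45586783 -0.40326914] [ 0.45684829 -0.40206731]
rim mid [ 0.52040462 -0.24282784]
t 13.8 pos [ 0.4564 -0.4181  0.3287] shift [ 14.7  -1.1 138.7] roll None q6 -0.89 toolx [0.036 0.999 0.001]
```

```bash
python3 -m creep '[{"translation":[8,-1,30],"roll":0,"gripper":60},{"translation":[15,-1,60],"roll":0,"gripper":60},{"translation":[15,-1,90],"roll":0,"gripper":60},{"translation":[15,-1,120],"roll":0,"gripper":60},{"translation":[15,-1,139],"roll":0,"gripper":60}]' 20 | head -2
python3 -m creep '[{"translation":[0,0,0],"roll":0,"gripper":50},{"translation":[0,0,0],"roll":0,"gripper":40},{"translation":[0,0,0],"roll":0,"gripper":30},{"translation":[0,0,0],"roll":0,"gripper":15},{"translation":[0,0,0],"roll":0,"gripper":15}]' 25
python3 -m creep '[{"translation":[0,0,0],"roll":0,"gripper":15},{"translation":[0,0,0],"roll":0,"gripper":15},{"translation":[0,0,0],"roll":0,"gripper":15}]' 25
```

```text
time: 14.27
position: [0.4549, -0.4024, 0.1873]
time: 14.68
position: [0.4562, -0.4061, 0.1916]
tool_rot: [0.721, 0.693, -0.0, 0.002]
ft_force: [1.0, -0.1, -0.3]
grip_width: 0.0347
grip_force: 0.0
time: 14.93
position: [0.4553, -0.4056, 0.1903]
tool_rot: [0.721, 0.693, -0.0, 0.0]
ft_force: [-0.2, -0.1, 3.4]
grip_width: 0.0194
grip_force: 25.0
```

```bash
python3 -m creep '[{"translation":[0,0,-25],"roll":0,"gripper":15},{"translation":[0,0,-55],"roll":0,"gripper":15},{"translation":[0,0,-90],"roll":0,"gripper":15},{"translation":[0,0,-125],"roll":0,"gripper":15},{"translation":[0,0,-150],"roll":0,"gripper":15}]' 40
python3 - <<'E'
from h import *
s=viewer.camera("scene");t=viewer.camera("top");o,T=pose();w=viewer.camera("wrist")
cv2.imwrite("pics/s10.png",s);cv2.imwrite("pics/t10.png",t);cv2.imwrite("pics/w10.png",w);print(o["position"])
for c in ("top","scene","wrist"):
    for n in ("housing_mid","housing_short"):
        print(c,n,[(np.round(d["bbox"]).tolist(),round(d["p"],2)) for d in viewer.recognise(c,n)[:2]])
# rim via gold bore contour in top image
for n,im,c in(("t",t,"top"),("s",s,"scene"),("w",w,"wrist")):
    h=cv2.cvtColor(im,cv2.COLOR_BGR2HSV);m=cv2.inRange(h,(12,70,70),(32,255,255));k,l,st,ce=cv2.connectedComponentsWithStats(m)
    for i in range(1,k):
        if 40<st[i,4]<6000:
            print(n,st[i].tolist(),ce[i].round(1))
E
```

```text
time: 15.35
position: [0.4557, -0.4058, 0.3428]
tool_rot: [0.721, 0.693, -0.0, 0.002]
ft_force: [0.9, 0.1, -0.4]
grip_width: 0.0194
grip_force: 40.0
[ 0.45702386 -0.40742205  0.34528811]
top housing_mid [([341.0, 224.0, 23.0, 22.0], 0.7)]
top housing_short [([188.0, 217.0, 23.0, 23.0], 0.82)]
scene housing_mid [([188.0, 252.0, 35.0, 51.0], 0.62)]
scene housing_short [([309.0, 179.0, 24.0, 28.0], 0.56), ([294.0, 284.0, 70.0, 59.0], 0.38)]
wrist housing_mid [([272.0, 20.0, 53.0, 61.0], 0.96)]
wrist housing_short []
t [0, 33, 560, 19, 4573] [278.9  41.8]
t [296, 121, 41, 40, 561] [316.6 138.2]
t [344, 141, 56, 42, 1492] [371.2 161.4]
t [190, 219, 18, 18, 262] [198.6 227.6]
t [345, 227, 18, 18, 267] [353.8 235. ]
t [356, 253, 20, 10, 121] [366.8 257.3]
t [478, 315, 82, 92, 2105] [526.3 364.4]
s [0, 35, 9, 32, 163] [ 2.3 50.5]
s [105, 56, 40, 44, 682] [124.9  72.6]
s [232, 64, 16, 9, 64] [238.2  68.4]
s [100, 102, 12, 11, 76] [106.  107.6]
s [0, 105, 59, 50, 1870] [ 24.4 127.8]
s [0, 146, 51, 29, 655] [ 23.4 159.7]
s [553, 171, 7, 15, 60] [556.8 178.1]
s [79, 175, 13, 17, 59] [ 84.3 184.1
[... 249 characters left out ...]
87, 19, 27, 269] [ 88.9 299.5]
s [96, 326, 15, 11, 101] [102.9 331. ]
s [229, 329, 51, 28, 255] [259.1 344.7]
s [306, 336, 37, 10, 61] [324.2 342.6]
w [436, 0, 35, 41, 158] [448.   20.4]
w [459, 0, 62, 34, 974] [499.5  16. ]
w [276, 24, 46, 44, 1595] [298.4  46. ]
w [411, 46, 80, 116, 5859] [452.5 103. ]
w [217, 60, 44, 38, 1019] [239.1  78.2]
w [148, 143, 64, 51, 1149] [178.5 168.7]
w [259, 228, 44, 59, 2022] [280.5 260.4]
w [226, 274, 12, 52, 352] [230.7 299.4]
w [325, 274, 11, 52, 348] [330.6 299.5]
w [268, 314, 26, 5, 98] [280.8 315.5]
w [85, 317, 352, 38, 4741] [282.5 342.1]
w [440, 387, 10, 7, 48] [444.6 389.8]
w [0, 389, 18, 15, 135] [  7.1 395.8]
w [423, 412, 18, 8, 72] [433.5 416.2]
```

Run:
```python
from h import *
o,T=pose()
print("mid top",onz("top",(353.5,235.5),.1),"scene",onz("scene",(200.5,260),.1),"tri",tri((200.5,260),(353.5,235.5)))
print("w",onz("wrist",(298.5,45.5),.1,dict(tool_rot=o["tool_rot"],position=np.array([0.457,-.4074,.3453]))))
print("short top",onz("top",(198.5,227.5),.075),"scene",onz("scene",(320.5,181),.075))
print("brush/handle check top: stand", onz("top",(150+632/2.5,90+390/2.5),.105))
c=viewer.camera("wrist")
togo([.495,-.25,.345])
```

```text
mid top [ 0.48398851 -0.25091088] scene [ 0.48554372 -0.25363954] tri [ 0.48375118 -0.25175003  0.09729277]
w [ 0.48405158 -0.25072646]
short top [0.50082641 0.23002349] scene [0.50132373 0.22891743]
brush/handle check top: stand [ 0.45452148 -0.40138677]
t 15.8 pos [ 0.4549 -0.4049  0.3378] shift [156.3  34.   -6.8] roll None q6 -0.87 toolx [0.039 0.999 0.003]
```

The mid housing was knocked aside while I worked but still stands. Three views agree on (0.484, -0.251). I'll go above it.

```bash
python3 -m creep '[{"translation":[39,6,0],"roll":0,"gripper":15},{"translation":[78,12,0],"roll":0,"gripper":15},{"translation":[117,18,0],"roll":0,"gripper":15},{"translation":[145,22,0],"roll":0,"gripper":15},{"translation":[155,23,0],"roll":0,"gripper":15}]' | head -2
python3 -m creep '[{"translation":[0,0,0],"roll":0,"gripper":15},{"translation":[0,0,0],"roll":0,"gripper":15},{"translation":[0,0,0],"roll":0,"gripper":15}]' | head -2
python3 - <<'E'
from h import *
s=viewer.camera("scene");o,T=pose();w=viewer.camera("wrist")
A=cv2.resize(s[190:320,120:260],(560,520));B=w[60:320,200:360]
out=np.zeros((520,720,3),np.uint8);out[:,:560]=A;out[:260,560:]=B;cv2.imwrite("pics/c11.png",out)
togo([.484,-.251,.34])
E
```

```text
time: 16.27
position: [0.4842, -0.2469, 0.3389]
time: 16.52
position: [0.4844, -0.2529, 0.3394]
t 16.6 pos [ 0.4842 -0.2531  0.3393] shift [ 2.1 -0.3 -0.7] roll None q6 -0.65 toolx [ 0.041  0.999 -0.001]
```

View pics/c11.png

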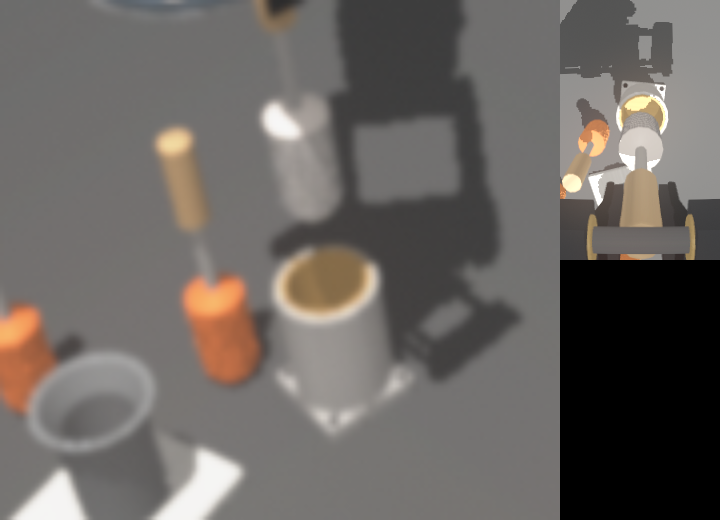

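The brush hangs straight above the mid housing's bore. Pushing down.

```bash
python3 -m creep '[{"translation":[2,0,20],"roll":0,"gripper":15},{"translation":[2,0,50],"roll":0,"gripper":15},{"translation":[2,0,80],"roll":0,"gripper":15},{"translation":[2,0,110],"roll":0,"gripper":15},{"translation":[2,0,138],"roll":0,"gripper":15}]' | head -4
python3 -m creep '[{"translation":[0,0,3],"roll":0,"gripper":15},{"translation":[0,0,6],"roll":0,"gripper":15},{"translation":[0,0,9],"roll":0,"gripper":15},{"translation":[0,0,10],"roll":0,"gripper":15},{"translation":[0,0,10],"roll":0,"gripper":15}]' | head -4
```

```text
time: 17.03
position: [0.4841, -0.2508, 0.2]
tool_rot: [0.721, 0.693, -0.0, 0.0]
ft_force: [0.5, -0.7, -1.4]
time: 17.45
position: [0.485, -0.25, 0.1928]
tool_rot: [0.721, 0.693, 0.0, 0.001]
ft_force: [0.7, -0.0, -0.9]
```

```bash
python3 -m creep '[{"translation":[0,0,1],"roll":0,"gripper":15},{"translation":[0,0,2],"roll":0,"gripper":15},{"translation":[0,0,3],"roll":0,"gripper":15},{"translation":[0,0,3],"roll":0,"gripper":15}]' | head -4
```

```text
time: 17.78
position: [0.4851, -0.2498, 0.1903]
tool_rot: [0.721, 0.693, 0.0, 0.001]
ft_force: [-0.1, 1.1, 7.4]
```

```bash
python3 -m creep '[{"translation":[0,0,1],"roll":0,"gripper":15},{"translation":[0,0,1],"roll":0,"gripper":15},{"translation":[0,0,1],"roll":0,"gripper":15}]' | head -4
```

```text
time: 18.03
position: [0.4852, -0.2499, 0.1903]
tool_rot: [0.72, 0.693, 0.0, 0.002]
ft_force: [-1.0, 1.4, 11.5]
```

It touches bottom with 11 N. Draw up about 73 mm of the 88, then back down.

```bash
python3 -m creep '[{"translation":[0,0,-20],"roll":0,"gripper":15},{"translation":[0,0,-45],"roll":0,"gripper":15},{"translation":[0,0,-65],"roll":0,"gripper":15},{"translation":[0,0,-74],"roll":0,"gripper":15},{"translation":[0,0,-74],"roll":0,"gripper":15}]' | head -4
python3 -m creep '[{"translation":[0,0,0],"roll":0,"gripper":15},{"translation":[0,0,0],"roll":0,"gripper":15}]' | head -2
python3 -m creep '[{"translation":[0,0,20],"roll":0,"gripper":15},{"translation":[0,0,45],"roll":0,"gripper":15},{"translation":[0,0,62],"roll":0,"gripper":15},{"translation":[0,0,69],"roll":0,"gripper":15},{"translation":[0,0,72],"roll":0,"gripper":15}]' | head -4
python3 -m creep '[{"translation":[0,0,1],"roll":0,"gripper":15},{"translation":[0,0,2],"roll":0,"gripper":15},{"translation":[0,0,2],"roll":0,"gripper":15},{"translation":[0,0,2],"roll":0,"gripper":15}]' | head -4
```

```text
time: 18.45
position: [0.4856, -0.2501, 0.2641]
tool_rot: [0.721, 0.693, 0.0, 0.003]
ft_force: [-0.3, 0.8, -1.9]
time: 18.62
position: [0.4836, -0.2487, 0.2603]
time: 19.03
position: [0.4837, -0.2493, 0.19]
tool_rot: [0.72, 0.693, -0.001, -0.002]
ft_force: [-4.7, 2.2, 29.3]
time: 19.37
position: [0.4836, -0.2492, 0.19]
tool_rot: [0.72, 0.694, -0.001, -0.001]
ft_force: [-4.1, 1.7, 19.8]
```

```bash
python3 -m creep '[{"translation":[0,0,-30],"roll":0,"gripper":15},{"translation":[0,0,-65],"roll":0,"gripper":15},{"translation":[0,0,-100],"roll":0,"gripper":15},{"translation":[0,0,-135],"roll":0,"gripper":15},{"translation":[0,0,-152],"roll":0,"gripper":15}]' | head -4
python3 - <<'E'
from h import *
s=viewer.camera("scene");t=viewer.camera("top")
for n,im in(("t",t),("s",s)):
    h=cv2.cvtColor(im,cv2.COLOR_BGR2HSV);m=cv2.inRange(h,(12,70,70),(32,255,255));k,l,st,ce=cv2.connectedComponentsWithStats(m)
    for i in range(1,k):
        if 100<st[i,4]<300 and 170<st[i,1]<270:print(n,st[i].tolist(),ce[i].round(1))
togo([.501,.2295,.34])
E
```

```text
time: 19.78
position: [0.4855, -0.2501, 0.3435]
tool_rot: [0.721, 0.693, 0.0, 0.003]
ft_force: [1.5, -0.3, -1.3]
t [190, 219, 18, 18, 264] [198.6 227.6]
t [424, 242, 29, 10, 177] [439.4 246.3]
s [313, 176, 16, 11, 138] [320.5 181.1]
s [159, 222, 13, 25, 192] [165.2 233.8]
s [103, 230, 15, 25, 203] [110.  241.5]
s [190, 251, 23, 17, 289] [201.  258.9]
t 19.9 pos [ 0.4858 -0.2503  0.3428] shift [480.1  -3.3   0.8] roll None q6 -0.64 toolx [ 0.039  0.999 -0.004]
```

```bash
python3 -m creep '[{"translation":[41,0,0],"roll":0,"gripper":15},{"translation":[82,0,0],"roll":0,"gripper":15},{"translation":[123,-1,0],"roll":0,"gripper":15},{"translation":[164,-1,0],"roll":0,"gripper":15},{"translation":[205,-1,0],"roll":0,"gripper":15}]' | head -2
python3 -m creep '[{"translation":[41,0,0],"roll":0,"gripper":15},{"translation":[82,0,0],"roll":0,"gripper":15},{"translation":[123,0,0],"roll":0,"gripper":15},{"translation":[164,0,0],"roll":0,"gripper":15},{"translation":[205,0,0],"roll":0,"gripper":15}]' | head -2
python3 -m creep '[{"translation":[35,0,0],"roll":0,"gripper":15},{"translation":[60,0,0],"roll":0,"gripper":15},{"translation":[70,0,0],"roll":0,"gripper":15},{"translation":[70,0,0],"roll":0,"gripper":15},{"translation":[70,0,0],"roll":0,"gripper":15}]' | head -2
python3 -m creep '[{"translation":[0,0,0],"roll":0,"gripper":15},{"translation":[0,0,0],"roll":0,"gripper":15},{"translation":[0,0,0],"roll":0,"gripper":15}]' | head -4
python3 - <<'E'
from h import *
togo([.501,.2295,.34])
s=viewer.camera("scene");cv2.imwrite("pics/s12.png",s)
togo([.501,.2295,.34])
E
```

```text
time: 20.3
position: [0.4896, -0.0424, 0.337]
time: 20.72
position: [0.4975, 0.1623, 0.3369]
time: 21.13
position: [0.5011, 0.2297, 0.3377]
time: 21.38
position: [0.5021, 0.2289, 0.3395]
tool_rot: [0.721, 0.693, -0.0, 0.0]
ft_force: [0.3, 0.6, -0.1]
t 21.4 pos [0.5021 0.2289 0.3395] shift [ 0.6 -1.1 -0.5] roll None q6 0.27 toolx [ 0.041  0.999 -0.   ]
t 21.4 pos [0.5021 0.2291 0.3396] shift [ 0.4 -1.1 -0.4] roll None q6 0.27 toolx [ 0.041  0.999 -0.   ]
```

```bash
python3 -m creep '[{"translation":[0,-1,20],"roll":0,"gripper":15},{"translation":[0,-1,50],"roll":0,"gripper":15},{"translation":[0,-1,80],"roll":0,"gripper":15},{"translation":[0,-1,110],"roll":0,"gripper":15},{"translation":[0,-1,138],"roll":0,"gripper":15}]' | head -4
python3 -m creep '[{"translation":[0,0,3],"roll":0,"gripper":15},{"translation":[0,0,6],"roll":0,"gripper":15},{"translation":[0,0,9],"roll":0,"gripper":15},{"translation":[0,0,11],"roll":0,"gripper":15},{"translation":[0,0,11],"roll":0,"gripper":15}]' | head -4
python3 -m creep '[{"translation":[0,0,1],"roll":0,"gripper":15},{"translation":[0,0,2],"roll":0,"gripper":15},{"translation":[0,0,2],"roll":0,"gripper":15}]' | head -4
```

```text
time: 21.85
position: [0.501, 0.2296, 0.2006]
tool_rot: [0.721, 0.693, 0.0, 0.0]
ft_force: [0.2, -0.2, -0.4]
time: 22.27
position: [0.5019, 0.2305, 0.1919]
tool_rot: [0.721, 0.693, 0.001, 0.001]
ft_force: [-0.3, -0.8, -0.4]
time: 22.52
position: [0.5018, 0.2306, 0.1901]
tool_rot: [0.721, 0.693, 0.001, 0.001]
ft_force: [0.5, -0.7, 4.3]
```

```bash
python3 -m creep '[{"translation":[0,0,1],"roll":0,"gripper":15},{"translation":[0,0,1],"roll":0,"gripper":15},{"translation":[0,0,1],"roll":0,"gripper":15}]' | head -4
python3 -m creep '[{"translation":[0,0,-15],"roll":0,"gripper":15},{"translation":[0,0,-32],"roll":0,"gripper":15},{"translation":[0,0,-46],"roll":0,"gripper":15},{"translation":[0,0,-53],"roll":0,"gripper":15},{"translation":[0,0,-53],"roll":0,"gripper":15}]' | head -4
python3 -m creep '[{"translation":[0,0,0],"roll":0,"gripper":15},{"translation":[0,0,0],"roll":0,"gripper":15}]' | head -2
python3 -m creep '[{"translation":[0,0,17],"roll":0,"gripper":15},{"translation":[0,0,34],"roll":0,"gripper":15},{"translation":[0,0,44],"roll":0,"gripper":15},{"translation":[0,0,49],"roll":0,"gripper":15},{"translation":[0,0,51],"roll":0,"gripper":15}]' | head -4
python3 -m creep '[{"translation":[0,0,1],"roll":0,"gripper":15},{"translation":[0,0,2],"roll":0,"gripper":15},{"translation":[0,0,2],"roll":0,"gripper":15},{"translation":[0,0,2],"roll":0,"gripper":15}]' | head -4
```

```text
time: 22.77
position: [0.502, 0.2307, 0.1901]
tool_rot: [0.721, 0.693, 0.002, 0.001]
ft_force: [-1.6, -1.1, 10.4]
time: 23.18
position: [0.502, 0.2307, 0.2425]
tool_rot: [0.721, 0.693, 0.002, 0.001]
ft_force: [0.2, 0.3, -0.4]
time: 23.35
position: [0.5003, 0.2302, 0.2397]
time: 23.77
position: [0.5001, 0.2303, 0.19]
tool_rot: [0.721, 0.693, -0.001, -0.001]
ft_force: [-4.7, -1.8, 20.6]
time: 24.1
position: [0.5, 0.2304, 0.19]
tool_rot: [0.721, 0.693, -0.001, -0.001]
ft_force: [-4.8, -1.0, 17.4]
```

```bash
python3 -m creep '[{"translation":[0,0,-40],"roll":0,"gripper":15},{"translation":[0,0,-80],"roll":0,"gripper":15},{"translation":[0,0,-120],"roll":0,"gripper":15},{"translation":[0,0,-160],"roll":0,"gripper":15},{"translation":[0,0,-200],"roll":0,"gripper":15}]' | head -4
python3 -m creep '[{"translation":[-41,0,0],"roll":0,"gripper":15},{"translation":[-82,0,0],"roll":0,"gripper":15},{"translation":[-123,0,0],"roll":0,"gripper":15},{"translation":[-164,0,0],"roll":0,"gripper":15},{"translation":[-205,0,0],"roll":0,"gripper":15}]' | head -2
python3 -m creep '[{"translation":[-41,0,0],"roll":0,"gripper":15},{"translation":[-82,0,0],"roll":0,"gripper":15},{"translation":[-123,0,0],"roll":0,"gripper":15},{"translation":[-164,0,0],"roll":0,"gripper":15},{"translation":[-205,0,0],"roll":0,"gripper":15}]' | head -2
python3 -m creep '[{"translation":[-41,0,0],"roll":0,"gripper":15},{"translation":[-82,0,0],"roll":0,"gripper":15},{"translation":[-123,0,0],"roll":0,"gripper":15},{"translation":[-164,0,0],"roll":0,"gripper":15},{"translation":[-190,0,0],"roll":0,"gripper":15}]' | head -2
python3 -m creep '[{"translation":[0,0,0],"roll":0,"gripper":15},{"translation":[0,0,0],"roll":0,"gripper":15},{"translation":[0,0,0],"roll":0,"gripper":15}]' | head -4
python3 - <<'E'
from h import *
togo([.4555,-.4035,.33])
t=viewer.camera("top")
h=cv2.cvtColor(t,cv2.COLOR_BGR2HSV);togo([.4555,-.4035,.33])
E
```

```text
time: 24.52
position: [0.5004, 0.2303, 0.3893]
tool_rot: [0.721, 0.693, -0.0, -0.0]
ft_force: [0.8, 0.5, -1.7]
time: 24.93
position: [0.4924, 0.024, 0.3875]
time: 25.35
position: [0.4845, -0.1812, 0.3874]
time: 25.77
position: [0.4769, -0.3734, 0.3868]
time: 26.02
position: [0.4775, -0.3684, 0.3869]
tool_rot: [0.721, 0.693, 0.0, -0.001]
ft_force: [0.6, -0.2, -1.6]
t 26.0 pos [ 0.4775 -0.3684  0.3869] shift [-36.  -20.6  56.8] roll None q6 -0.8 toolx [0.039 0.999 0.002]
t 26.1 pos [ 0.4777 -0.3679  0.3873] shift [-36.5 -20.8  57.2] roll None q6 -0.8 toolx [0.038 0.999 0.001]
```

```bash
python3 -m creep '[{"translation":[-18,-10,10],"roll":0,"gripper":15},{"translation":[-36,-21,25],"roll":0,"gripper":15},{"translation":[-36,-21,40],"roll":0,"gripper":15},{"translation":[-36,-21,57],"roll":0,"gripper":15},{"translation":[-36,-21,57],"roll":0,"gripper":15}]' | head -2
python3 -m creep '[{"translation":[0,0,15],"roll":0,"gripper":15},{"translation":[0,0,28],"roll":0,"gripper":15},{"translation":[0,0,36],"roll":0,"gripper":15},{"translation":[0,0,36],"roll":0,"gripper":15},{"translation":[0,0,36],"roll":0,"gripper":15}]' | head -4
python3 - <<'E'
from h import *
togo([.4555,-.4035,.19])
o,T=pose();w=viewer.camera("wrist");s=viewer.camera("scene")
A=cv2.resize(s[220:340,110:200],(450,600));B=cv2.resize(w[60:320,200:360],(320,520))
out=np.zeros((600,770,3),np.uint8);out[:,:450]=A;out[:520,450:]=B;cv2.imwrite("pics/c13.png",out)
E
```

```text
time: 26.48
position: [0.4543, -0.4012, 0.3273]
time: 26.9
position: [0.4558, -0.4037, 0.2951]
tool_rot: [0.72, 0.694, 0.0, 0.0]
ft_force: [0.1, -1.0, -0.3]
t 26.9 pos [ 0.4558 -0.4037  0.2951] shift [  0.2  -0.3 105.1] roll None q6 -0.87 toolx [ 0.037  0.999 -0.   ]
```

View pics/c13.png

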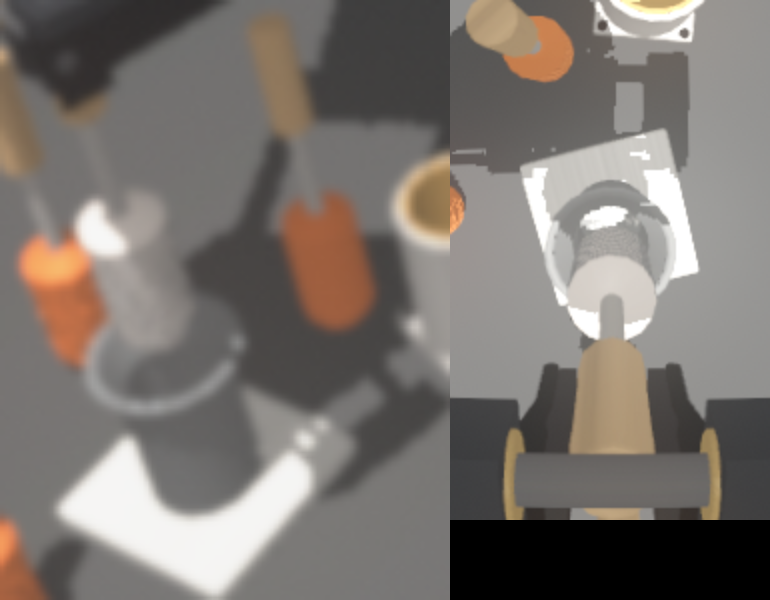

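The brush head sits over the stand's mouth, roughly centred. Lowering.

```bash
python3 -m creep '[{"translation":[0,0,12],"roll":0,"gripper":15},{"translation":[0,0,24],"roll":0,"gripper":15},{"translation":[0,0,36],"roll":0,"gripper":15},{"translation":[0,0,48],"roll":0,"gripper":15},{"translation":[0,0,55],"roll":0,"gripper":15}]' | head -4
python3 -m creep '[{"translation":[0,0,12],"roll":0,"gripper":15},{"translation":[0,0,24],"roll":0,"gripper":15},{"translation":[0,0,34],"roll":0,"gripper":15},{"translation":[0,0,40],"roll":0,"gripper":15},{"translation":[0,0,44],"roll":0,"gripper":15}]' | head -4
```

```text
time: 27.42
position: [0.4554, -0.4043, 0.2393]
tool_rot: [0.721, 0.693, 0.0, 0.0]
ft_force: [0.3, 0.3, -1.5]
time: 27.83
position: [0.4554, -0.4043, 0.1951]
tool_rot: [0.721, 0.693, 0.0, -0.0]
ft_force: [1.1, -0.5, -0.8]
```

```bash
python3 -m creep '[{"translation":[0,0,2],"roll":0,"gripper":15},{"translation":[0,0,4],"roll":0,"gripper":15},{"translation":[0,0,5],"roll":0,"gripper":15},{"translation":[0,0,5],"roll":0,"gripper":15}]' | head -4
python3 -m creep '[{"translation":[0,0,0],"roll":0,"gripper":25},{"translation":[0,0,0],"roll":0,"gripper":35},{"translation":[0,0,0],"roll":0,"gripper":50},{"translation":[0,0,0],"roll":0,"gripper":60},{"translation":[0,0,0],"roll":0,"gripper":60}]' 
python3 -m creep '[{"translation":[0,0,-20],"roll":0,"gripper":60},{"translation":[0,0,-50],"roll":0,"gripper":60},{"translation":[0,0,-85],"roll":0,"gripper":60},{"translation":[0,0,-120],"roll":0,"gripper":60},{"translation":[0,0,-150],"roll":0,"gripper":60}]' | head -4
python3 -m creep '[{"translation":[0,40,0],"roll":0,"gripper":60},{"translation":[0,80,0],"roll":0,"gripper":60},{"translation":[60,100,0],"roll":0,"gripper":60},{"translation":[90,120,0],"roll":0,"gripper":60},{"translation":[120,140,0],"roll":0,"gripper":60}]' | head -2
python3 - <<'E'
from h import *
s=viewer.camera("scene");t=viewer.camera("top");pose()
A=cv2.resize(s[140:400,80:440],(560,404));B=cv2.resize(t[110:310,150:470],(560,350))[:195]
cv2.imwrite("pics/c14.png",cv2.resize(s[140:410,80:440],(800,600)))
for c in ("scene","top"):
    for n in ("housing_mid","housing_short","brush","ring","pendant","gauge_box","dial_stand"):
        print(c,n,[(np.round(d["bbox"]).tolist(),round(d["p"],2)) for d in viewer.recognise(c,n)[:4]])
E
```

```text
time: 28.17
position: [0.4555, -0.4045, 0.1908]
tool_rot: [0.721, 0.693, -0.0, 0.0]
ft_force: [-0.1, 0.5, -1.0]
time: 28.58
position: [0.4555, -0.4044, 0.1908]
tool_rot: [0.721, 0.693, -0.0, 0.0]
ft_force: [0.6, -0.7, 0.2]
grip_width: 0.0437
grip_force: 0.0
time: 29.0
position: [0.4555, -0.4045, 0.3431]
tool_rot: [0.721, 0.693, -0.0, 0.001]
ft_force: [0.0, -0.4, 0.5]
time: 29.42
position: [0.5948, -0.2967, 0.3398]
scene housing_mid [([189.0, 250.0, 35.0, 49.0], 0.58)]
scene housing_short [([308.0, 175.0, 24.0, 33.0], 0.58)]
scene brush [([131.0, 254.0, 24.0, 49.0], 0.83), ([105.0, 230.0, 28.0, 60.0], 0.68), ([158.0, 227.0, 25.0, 58.0], 0.64), ([79.0, 286.0, 40.0, 66.0], 0.56)]
scene ring [([296.0, 282.0, 66.0, 64.0], 0.64), ([123.0, 279.0, 58.0, 65.0], 0.21)]
scene pendant [([377.0, 199.0, 41.0, 50.0], 0.79)]
scene gauge_box [([216.0, 319.0, 84.0, 74.0], 0.9)]
scene dial_stand [([350.0, 202.0, 40.0, 87.0], 0.71), ([185.0, 250.0, 38.0, 50.0], 0.33)]
top housing_mid []
top housing_short [([188.0, 218.0, 24.0, 23.0], 0.85)]
top brush [([387.0, 281.0, 22.0, 9.0], 0.68), ([424.0, 243.0, 27.0, 11.0], 0.54), ([397.0, 237.0, 16.0, 13.0], 0.46)]
top ring [([293.0, 116.0, 48.0, 51.0], 0.88)]
top pendant [([171.0, 136.0, 45.0, 32.0], 0.88)]
top gauge_box [([345.0, 142.0, 28.0, 32.0], 0.8)]
top dial_stand [([226.0, 128.0, 45.0, 27.0], 0.72)]
```

View pics/c14.png

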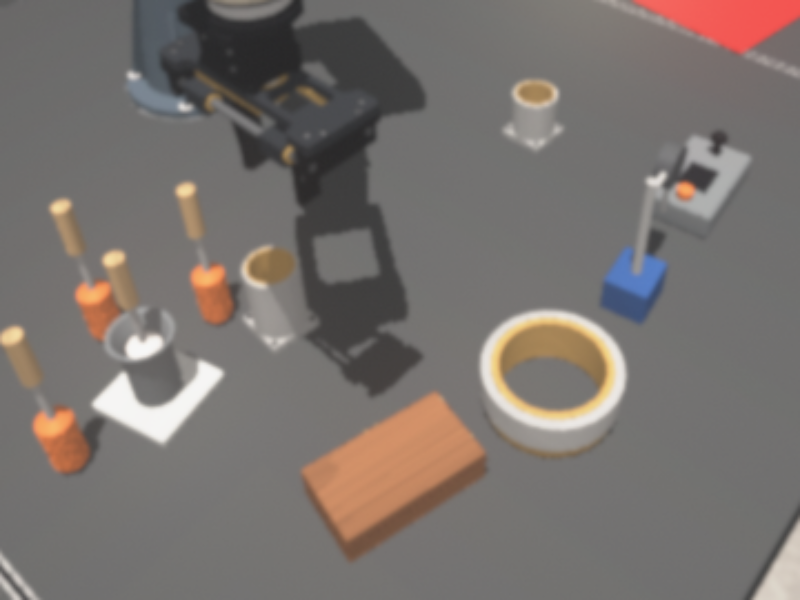

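Both housings stand upright, the brush is back in its stand, and everything else is where it was. Handing in.

```bash
python3 -c "from rig import hand_in;print(hand_in())"
```

```text
the job is handed in; nothing more can be done
None
```

The two housings on the table (100 mm and 75 mm; there was no 125 mm one) stand upright and were brushed to the bottom twice each, the longer first; the brush is back in its stand, and the job was handed in at about 30 s on the robot clock.

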